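# Take the slotted filter panel out of its unit

## Task

One of the two low filter units on the bench has a slotted panel, the other a solid one. Swing the small tab that holds the slotted panel fully aside, then lift that panel out by its handle and set it down flat inside the steel drip tray. Leave the solid panel where it is.

Things in the scene. Friction and masses are not known exactly. Their poses are not given: they have to be found in the camera images.
- filter_panel: Slotted aluminium panel, 120x100x6 mm (x,y,z), 0.1-0.2 kg, loose in a grey unit's recess (1.5 mm play a side). Origin: centre of underside, 40 mm above bench when seated; unit 184x140 mm, rim top at 48 mm. z up; its -x edge is under the tab. Black bridge handle over its middle: bar 9 mm thick (x), 56 mm long (y), from 26 to 44 mm above the origin.
- filter_tab (a joint): Angle (rad) of the steel tab on the slotted panel's unit. Vertical pivot at (-75,0) mm in the seated panel's frame. 0: along panel +x, end 25 mm over the panel; grows towards +y; 1.57: along the rim, clear; stops -0.35, 1.75; starts -0.2 to 0.25. 14 mm wide, 40 mm long, top 55 mm above bench. Peg on it 30 mm from pivot: 12 mm dia, top at 85 mm. About 1 N moves it; stays put.
- drip_tray: Square steel tray, fixed on the bench: 180 x 180 mm outside, rim 18 mm high, wall and floor 4 mm thick. Origin: centre of its underside, on the bench.
- cover_panel: The solid panel of the other unit: same size, handle and origin as the slotted one but a closed plate, under a like tab. To be left seated.

How it is judged:
By the outcome, as a careful person would: the job done as asked, in the order asked, and still so for the second after the job is handed in, with the robot touching nothing.
It also fails if it takes over 51 s, if anything falls off the work surface, if the arm or the gripper's body presses on something with over 40 N, if the wrist force passes 120 N, or if a joint passes its speed limit or range.

## Robot

A 6-joint arm with a two-finger parallel gripper is mounted at the origin on a cart in front of the work surface, level with it; the furniture and walls round the work are solid. World frame = base frame: x ahead of the robot, y to its left, z up, the work surface at z = 0. Lengths are in mm, angles in rad, forces in N, time in s.
With the tool pointing down it reaches from about 350 to 975 mm from the base axis. Payload 7.1 kg.
Tool frame: the origin (TCP) lies at the very end of the fingers, on their centre line; the grasp point (between the pads) lies ctrl.hold_point_z behind it (ctrl.hold_point_z is the distance from the TCP to the grasp point, in mm); z points along the fingers, y is the line along which they close (so a half turn about z gives the same grasp; the last joint's range is limited). The gripper opens to 88 mm and grips with 3 to 60 N. Pads are 20 mm wide; open, the fingers measure 115 mm over their backs; the gripper's body (75 mm by 178 mm) begins 61 mm behind the grasp point.
Start: joints at [-1.173, 0.423, 1.63, -0, 1.089, -0.019], TCP at [253.038, -571.469, 222.675] pointing down, gripper open.
Joint ranges: [-3, 3], [-0.9, 2.11], [0.09, 2.58], [-1.31, 4.45], [0.11, 2.69], [-2.54, 2.54]. Speed limits (rad/s): [2.39, 2.39, 3.01, 3.14, 3.14, 3.14].

## Interface

Orientations are given as a rotation vector (axis times angle).
In Python, from workcell import ctrl gives the robot as it stands. The module is installed in compiled form; this text tells all that it offers.
- The arm moves only by the shell command python3 -m creep 'ROWS'. ROWS is JSON, a list of rows, each an object with "translation": the shift along the tool's x, y, z in mm, a list of three; "angular": the turn, a rotation vector about the tool's x, y, z in rad, a list of three; "jaw": the opening, from 0 (shut) to 1 (fully open). A call has exactly 8 rows; each row is the pose to reach, as a shift and turn from the pose commanded when the call began, along the tool's axes at that moment; what a row does not reach only later rows make up. A row lasts 1/8 s, in which the tool goes at most 62.5 mm and 10.7 degrees, less where a joint would pass 70% of its speed; a pose out of reach is approached as far as the arm can. A call with a gripper value outside its range is refused whole. The fingers move at their own pace and stop on an object; the grip force is fixed at half the most. Time passes only in rows, so rows that repeat a pose let the fingers close, or fill a call up. It gives the time, the measured TCP pose, the force, the opening and the grip force at its end, in the units of the state.
- ctrl.get_obs(): the state, without advancing time (a new reading comes with each control period).
- ctrl.get_image(name): name is "side" or "top"; returns the picture (480x640x3 uint8, red, green, blue); there is no depth.
- ctrl.camera_info(name): a dict with "camera_matrix" (3x3 intrinsics, pixels), "world_from_camera" (4x4, takes a point from camera to world coordinates). Camera axes: x right, y up, looking along -z (the intrinsics and any distortion apply to the point x, -y, -z); pixel columns grow to the right and rows downward; lengths in mm; the calibration is good to about 2 mm. A picture is of the moment at which its call begins. camera_info takes no time and is no camera call.
- ctrl.close_job(): hands the job in; it is judged then, once.
Trained networks look in the newest picture that a camera, given by its name, has taken for a name from the list of things; names that differ only in an ending like _2 or _b are one class to them, and where a whole thing is asked for, a point or a joint stands for the part that bears it (a point fixed in the world has none). Each returns a list of dicts, best first, with "score" (0 to 1); they miss things now and then, are a little off and sometimes report something else, mostly with a low value. They report only what shows in the picture. A call takes as long as a camera call.
- ctrl.look_for(camera, label): "rect" ([left, top, right, bottom] in pixels, round what is visible of it).
The state is a dict: "t": time; "qpos": joint angles; "qvel": joint speeds; "joint_torque": joint torques, N m; "ee_pos": TCP position; "orientation": TCP orientation; "ft_force": force on the tool from outside, world axes, zero at the start; "moment": the same for the moment, N m; "width": finger opening in mm; "grasp_force": force on a finger pad.
Only numpy, scipy, OpenCV 4.12 (cv2) and the standard library are available. Lean on these libraries where they do the work, as an engineer would, in place of code of your own. Each camera call takes 0.05 s, during which the arm holds its last target. There are 200 camera calls.

## Working session

There is one attempt and no reset: what is moved stays moved. The work goes in short steps, Python scripts to look and compute and a shell command to move; the robot and the scene stay as the last step left them, time stands still between calls to the robot, and variables do not carry over. Pictures are saved under pics/ and viewed, at most 10 in all, crops included, and the job is handed in when it is done.

```bash
mkdir -p pics; python3 - <<'E'
from workcell import ctrl
import cv2,numpy as np
np.set_printoptions(suppress=True,precision=3)
for n in("top","side"):
    cv2.imwrite(f"pics/{n}0.png",ctrl.get_image(n)[:,:,::-1])
    i=ctrl.camera_info(n);print(n,i["camera_matrix"],i["world_from_camera"],[k for k in i])
    for l in("filter_panel","filter_tab","drip_tray","cover_panel"):
        print(l,[(np.round(d["rect"]),round(d["score"],2)) for d in ctrl.look_for(n,l)])
o=ctrl.get_obs();print(o,ctrl.hold_point_z)
E
```

```text
top [[465.326   0.    319.716]
 [  0.    465.326 239.641]
 [  0.      0.      1.   ]] [[  -0.151    0.967   -0.204  296.871]
 [  -0.988   -0.148    0.033   37.179]
 [   0.002    0.207    0.978 1071.372]
 [   0.       0.       0.       1.   ]] ['camera_matrix', 'world_from_camera']
filter_panel [(array([290., 204., 337., 253.]), 0.73)]
filter_tab [(array([311., 238., 319., 260.]), 0.69)]
drip_tray [(array([382., 212., 472., 292.]), 0.67)]
cover_panel [(array([147., 217., 192., 272.]), 0.84)]
side [[469.309   0.    326.292]
 [  0.    469.309 233.506]
 [  0.      0.      1.   ]] [[ -0.999   0.011  -0.031 479.13 ]
 [ -0.03   -0.686   0.727 850.25 ]
 [ -0.013   0.728   0.686 815.845]
 [  0.      0.      0.      1.   ]] ['camera_matrix', 'world_from_camera']
filter_panel [(array([287., 211., 340., 245.]), 0.86)]
filter_tab [(array([329., 211., 345., 231.]), 0.48), (array([284., 208., 342., 246.]), 0.29)]
drip_tray [(array([315., 157., 385., 204.]), 0.65)]
cover_panel [(array([264., 318., 336., 370.]), 0.86)]
{'t': 0.5, 'qpos': array([-1.173,  0.423,  1.63 , -0.   ,  1.089, -0.019]), 'qvel': array([ 0.001, -0.002, -0.   , -0.   , -0.001, -0.001]), 'joint_torque': array([  0.001, -54.415, -27.382,   0.064,   0.018,  -0.   ]), 'ee_pos': array([ 253.026, -571.436,  222.659]), 'orientation': array([-3.074, -0.65 ,  0.   ]), 'ft_force': array([-0.436, -0.335, -0.736]), 'moment': array([-0.051,  0.007, -0.011]), 'grasp_force': 0.0, 'width': 87.89288352331498} 18.700000000000003
```

```bash
python3 - <<'E'
import cv2
a=cv2.imread("pics/top0.png")[185:305,260:480];cv2.imwrite("pics/c1.png",cv2.resize(a,None,fx=3.6,fy=3.6,interpolation=cv2.INTER_CUBIC))
a=cv2.imread("pics/side0.png")[140:260,260:400];cv2.imwrite("pics/c2.png",cv2.resize(a,None,fx=5,fy=5,interpolation=cv2.INTER_CUBIC))
E
```

```text
(no output)
```

View pics/top0.png

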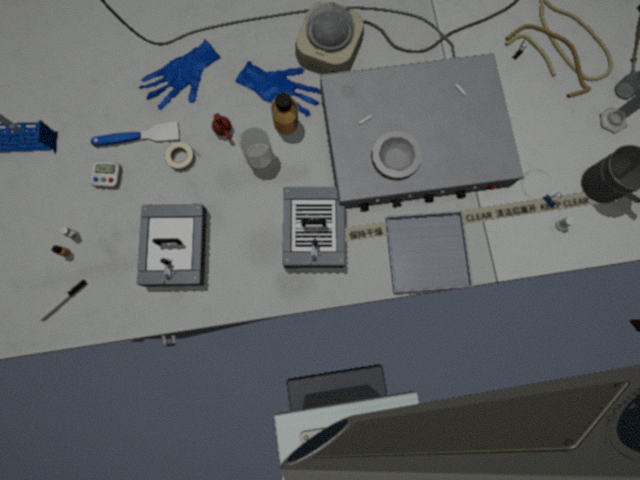

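View pics/c1.png

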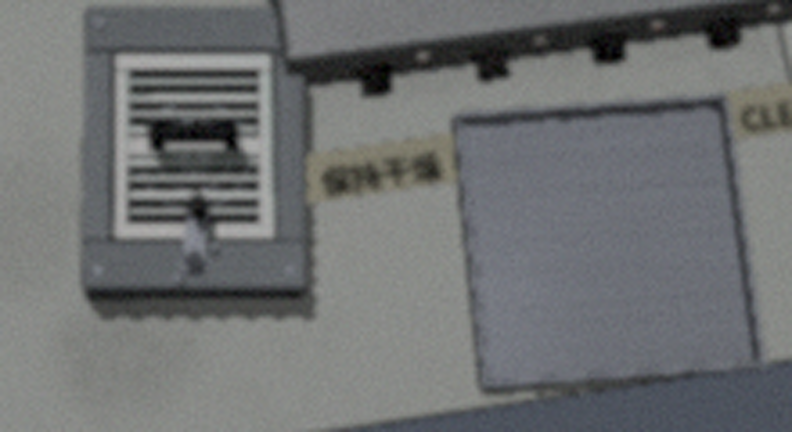

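View pics/c2.png

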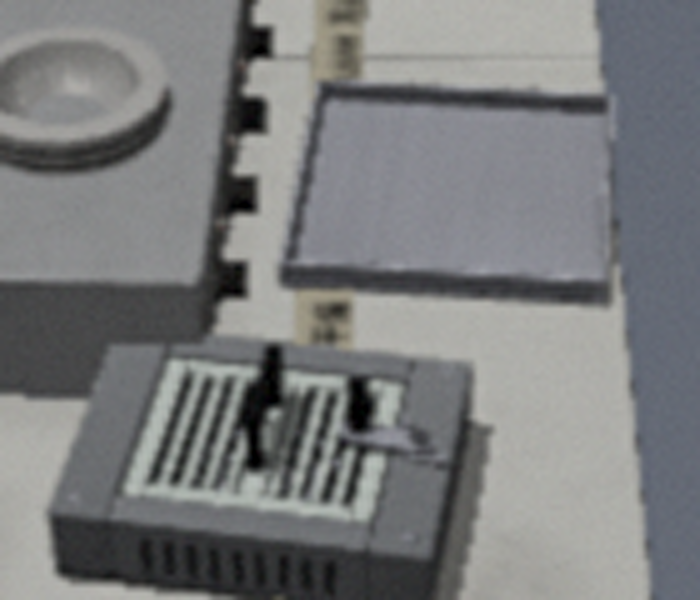

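Top view: slotted unit at about (315,227), tab pointing up-image (away from the robot) with its peg near (315,242); solid unit at (170,245); tray at (428,253); a hotplate lies close to the unit's right/far side. Side view agrees.

```bash
cat > h.py <<'E'
import numpy as np
from workcell import ctrl
np.set_printoptions(suppress=True,precision=2)
def w(n,uv,z):
    i=ctrl.camera_info(n);K=np.array(i["camera_matrix"]);T=np.array(i["world_from_camera"])
    p=np.c_[np.atleast_2d(uv),np.ones(len(np.atleast_2d(uv)))]@np.linalg.inv(K).T
    d=(p*[1,-1,-1])@T[:3,:3].T;o=T[:3,3]
    return o+d*((z-o[2])/d[:,2])[:,None]
def px(n,P):
    i=ctrl.camera_info(n);K=np.array(i["camera_matrix"]);T=np.array(i["world_from_camera"])
    c=(np.atleast_2d(P)-T[:3,3])@T[:3,:3]*[1,-1,-1];c=c@K.T;return c[:,:2]/c[:,2:]
E
python3 - <<'E'
from h import *
t=lambda a:np.array(a)/3.6+[260,185]
s=lambda a:np.array(a)/5+[260,140]
def show(l,p):
    e=np.linalg.norm(p-np.roll(p,-1,0),axis=1);d=p-np.roll(p,-1,0)
    print(l,p[:,:2].tolist(),"c",p.mean(0),"e",e,"ang",np.degrees(np.arctan2(d[:,1],d[:,0])))
show("panel top",w("top",t([[115,55],[270,55],[273,238],[115,238]]),46))
show("panel side",w("side",s([[170,360],[408,385],[370,520],[125,493]]),46))
show("unit top",w("top",t([[87,10],[277,8],[307,290],[88,290]]),48))
show("unit side",w("side",s([[110,345],[470,365],[437,557],[55,515]]),48))
show("tray top",w("top",t([[455,118],[725,98],[757,360],[483,390]]),18))
show("tray side",w("side",s([[320,83],[610,95],[610,285],[283,270]]),18))
print("handle top",w("top",t([[152,122],[237,122]]),84))
print("handle side",w("side",s([[272,347],[256,400]]),84))
print("peg",w("top",t([197,199]),85),w("side",s([358,378]),85))
print("pivot",w("top",t([193,268]),55),w("side",s([430,452]),55))
E
```

```text
panel top [[611.4602962158713, 51.056876415107766], [596.571139541194, -46.54272915461081], [479.24260676046714, -29.637443832805587], [494.0967992505048, 67.5634855814831]] c [545.34  10.61  46.  ] e [ 98.73 118.54  98.33 118.52] ang [ 81.33  -8.2  -98.69 171.99]
panel side [[597.494105557715, -43.99860738802863], [477.5685206925194, -26.75119377280032], [494.7043900305726, 69.07417273366843], [611.0932292633397, 52.81085588524661]] c [545.22  12.78  46.  ] e [121.16  97.35 117.52  97.76] ang [  -8.18 -100.14  172.05   82.  ]
unit top [[643.1965604403322, 64.55384333060064], [626.2056292221232, -55.75566625634248], [443.49496596124686, -45.07882991782061], [463.9204239311619, 88.51447811885743]] c [544.2   13.06  48.  ] e [121.5  183.02 135.15 180.87] ang [ 81.96  -3.34 -98.69 172.39]
unit side [[628.5393376053037, -52.84792432701727], [446.69409266151047, -40.08949128050301], [463.5264980751184, 94.73712274942261], [642.1837413112152, 70.25615600717333]] c [545.24  18.01  48.  ] e [182.29 135.87 180.33 123.86] ang [ -4.01 -97.12 172.2   83.68]
tray top [[544.598245014367, -160.86071828760805], [531.2862549908971, -337.1764751998829], [360.9560191053107, -320.6018687480263], [368.53445958068323, -146.38171204370673]] c [ 451.34 -241.26   18.  ] e [176.82 171.13 174.38 176.66] ang [ 85.68  -5.56 -92.49 175.3 ]
tray side [[532.0712567427596, -332.5115365679187], [359.09826907691917, -321.7711974355318], [369.17424348327705, -141.98799101802], [546.1795456743565, -152.5170562708588]] c [ 451.63 -237.2    18.  ] e [173.31 180.07 177.32 180.55] ang [ -3.55 -93.21 176.6   85.52]
handle top [[554.42  34.21  84.  ]
 [546.62 -16.89  84.  ]]
handle side [[543.25 -10.17  84.  ]
 [548.9   28.29  84.  ]]
peg [[502.77  14.32  85.  ]] [[501.33  13.02  85.  ]]
pivot [[466.56  22.53  55.  ]] [[466.82  31.64  55.  ]]
```

```bash
cat >> h.py <<'E'
from scipy.spatial.transform import Rotation as R
C=np.array([545.3,11.7]);A=np.radians(-8.2)
def pw(x,y,z,c=C,a=A): # panel frame -> world (z world)
    return np.array([c[0]+x*np.cos(a)-y*np.sin(a),c[1]+x*np.sin(a)+y*np.cos(a),z])
def rot(yawy): # tool down, tool y at world angle yawy
    y=np.array([np.cos(yawy),np.sin(yawy),0]);z=np.array([0,0,-1.]);return R.from_matrix(np.c_[np.cross(y,z),y,z])
def rel(P,yawy,p0=None,r0=None):
    o=ctrl.get_obs();p0=o["ee_pos"] if p0 is None else p0;r0=R.from_rotvec(o["orientation"]) if r0 is None else r0
    return np.round(r0.inv().apply(P-p0),1),np.round((r0.inv()*rot(yawy)).as_rotvec(),3)
E
python3 - <<'E'
from h import *
for z in range(30,130,15): print(z,w("top",np.array([285,70])/3.6+[260,185],z)[0,:2],w("side",np.array([208,283])/5+[260,140],z)[0,:2])
print(rel(pw(-45,-31,110),A), rot(A).as_rotvec(), pw(-45,-31,110))
# push path in tool frame at start pose
p0=pw(-45,-31,62);
for th,d in[(-.2,20),(0,17),(.3,19),(.6,21),(.8,22),(1.0,22),(1.2,21.5),(1.4,20.5),(1.57,19.5),(1.66,19.5)]:
    P=pw(-75+30*np.cos(th)+d*np.sin(th),30*np.sin(th)-d*np.cos(th),62)
    print(th,rel(P,A,p0,rot(A))[0])
E
```

```text
30 [589.83 -55.83] [ 584.71 -125.79]
45 [585.61 -54.49] [ 582.69 -107.16]
60 [581.39 -53.15] [580.68 -88.53]
75 [577.17 -51.81] [578.66 -69.9 ]
90 [572.95 -50.47] [576.64 -51.27]
105 [568.73 -49.13] [574.63 -32.63]
120 [564.51 -47.79] [572.61 -14.  ]
(array([ 448.7, -412.5,  112.7]), array([-0.  , -0.  , -1.01])) [2.37 2.06 0.  ] [496.34 -12.56 110.  ]
-0.2 [ 5.4 -4.6  0. ]
0 [14. -0.  0.]
0.3 [21.7  4.3  0. ]
0.6 [30.6  6.6  0. ]
0.8 [37.2  6.7  0. ]
1.0 [44.4  4.7  0. ]
1.2 [51.2  0.9  0. ]
1.4 [57.1 -4.7  0. ]
1.57 [ 61.  -10.5   0. ]
1.66 [ 62.6 -13.3   0. ]
```

```bash
python3 -m creep '[{"translation":[56,-52,0],"angular":[0,0,-0.13],"jaw":0},{"translation":[100,-93,0],"angular":[0,0,-0.26],"jaw":0},{"translation":[145,-134,0],"angular":[0,0,-0.39],"jaw":0},{"translation":[190,-175,0],"angular":[0,0,-0.52],"jaw":0},{"translation":[235,-216,10],"angular":[0,0,-0.65],"jaw":0},{"translation":[280,-257,20],"angular":[0,0,-0.78],"jaw":0},{"translation":[325,-299,30],"angular":[0,0,-0.9],"jaw":0},{"translation":[365,-336,40],"angular":[0,0,-1.01],"jaw":0}]'
python3 -c "
from h import *
print(rel(pw(-45,-31,100),A))"
```

```text
t: 1.5
ee_pos: [451.7, -114.7, 182.9]
orientation: [2.371, 2.059, 0.001]
ft_force: [0.5, -0.3, -0.2]
width: 11.4
grasp_force: 0.0
(array([107.4,  29.8,  82.9]), array([0., 0., 0.]))
```

```bash
python3 -m creep '[{"translation":[45,12,15],"angular":[0,0,0],"jaw":0},{"translation":[85,24,30],"angular":[0,0,0],"jaw":0},{"translation":[107,30,50],"angular":[0,0,0],"jaw":0},{"translation":[107,30,75],"angular":[0,0,0],"jaw":0},{"translation":[107,30,83],"angular":[0,0,0],"jaw":0},{"translation":[107,30,83],"angular":[0,0,0],"jaw":0},{"translation":[107,30,83],"angular":[0,0,0],"jaw":0},{"translation":[107,30,83],"angular":[0,0,0],"jaw":0}]'
python3 - <<'E'
from h import *
import cv2
im=ctrl.get_image("side")[:,:,::-1];cv2.imwrite("pics/c3.png",cv2.resize(im[180:270,240:370],None,fx=5,fy=5,interpolation=cv2.INTER_CUBIC))
o=ctrl.get_obs();print(o["ee_pos"],(px("side",o["ee_pos"])-[240,180])*5)
E
```

```text
t: 2.5
ee_pos: [496.4, -15.2, 100.5]
orientation: [2.375, 2.055, 0.002]
ft_force: [0.5, 0.6, -0.2]
width: 0.5
grasp_force: 0.0
[496.27 -15.13 100.41] [[469.73 114.99]]
```

View pics/c3.png

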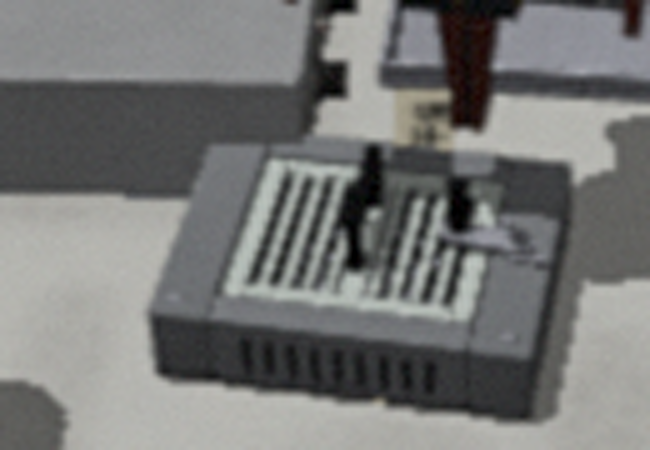

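Finger tip at (468,128), just to the far side of the peg (458,185), where expected; clear to descend and push.

```bash
python3 -m creep '[{"translation":[0,0,20],"angular":[0,0,0],"jaw":0},{"translation":[0,0,38],"angular":[0,0,0],"jaw":0},{"translation":[0,0,38],"angular":[0,0,0],"jaw":0},{"translation":[8,-3,38],"angular":[0,0,0],"jaw":0},{"translation":[16,0,38],"angular":[0,0,0],"jaw":0},{"translation":[24,4,38],"angular":[0,0,0],"jaw":0},{"translation":[33,6.5,38],"angular":[0,0,0],"jaw":0},{"translation":[39.5,6.5,38],"angular":[0,0,0],"jaw":0}]'
python3 -m creep '[{"translation":[7,-2,0],"angular":[0,0,0],"jaw":0},{"translation":[14,-5.5,0],"angular":[0,0,0],"jaw":0},{"translation":[20,-11,0],"angular":[0,0,0],"jaw":0},{"translation":[23,-15,0],"angular":[0,0,0],"jaw":0},{"translation":[24,-18,0],"angular":[0,0,0],"jaw":0},{"translation":[25,-20,0],"angular":[0,0,0],"jaw":0},{"translation":[25,-20,0],"angular":[0,0,0],"jaw":0},{"translation":[25,-20,0],"angular":[0,0,0],"jaw":0}]'
python3 - <<'E'
from h import *
import cv2
im=ctrl.get_image("side")[:,:,::-1];cv2.imwrite("pics/c4.png",cv2.resize(im[180:270,240:370],None,fx=5,fy=5,interpolation=cv2.INTER_CUBIC))
for t in(1.5,1.57,1.75):
  print(t,(px("side",pw(-75+30*np.cos(t),30*np.sin(t),85))-[240,180])*5)
E
```

```text
t: 3.55
ee_pos: [508.8, 23.9, 61.9]
orientation: [2.374, 2.056, 0.002]
ft_force: [0.1, -1.7, -0.5]
width: 0.7
grasp_force: 0.5
t: 4.55
ee_pos: [491.4, 50.8, 61.6]
orientation: [-2.375, -2.055, 0.001]
ft_force: [-0.4, -0.0, 0.2]
width: 0.2
grasp_force: 0.0
1.5 [[507.99 233.74]]
1.57 [[512.47 234.33]]
1.75 [[524.16 234.88]]
```

View pics/c4.png

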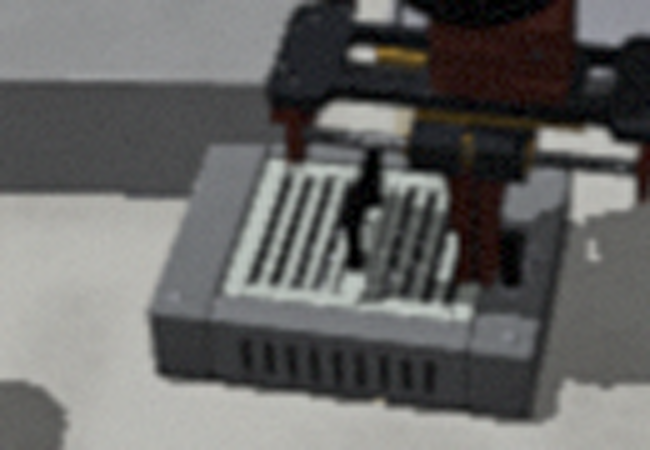

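Peg top at about (511,237), i.e. tab angle ≈1.55; a small extra push, then back off and rise.

```bash
python3 -m creep '[{"translation":[0,-1.5,0],"angular":[0,0,0],"jaw":0},{"translation":[0,-3,0],"angular":[0,0,0],"jaw":0},{"translation":[0,-3,0],"angular":[0,0,0],"jaw":0},{"translation":[0,6,0],"angular":[0,0,0],"jaw":0},{"translation":[0,12,-25],"angular":[0,0,0],"jaw":0},{"translation":[0,14,-48],"angular":[0,0,0],"jaw":0},{"translation":[-20,40,-50],"angular":[0,0,0],"jaw":0.6},{"translation":[-31,59,-50],"angular":[0,0,0],"jaw":0.6}]'
python3 -m creep '[{"translation":[0,0,0],"angular":[0,0,0],"jaw":0.6},{"translation":[0,0,0],"angular":[0,0,0],"jaw":0.6},{"translation":[0,0,0],"angular":[0,0,0],"jaw":0.6},{"translation":[0,0,0],"angular":[0,0,0],"jaw":0.6},{"translation":[0,0,0],"angular":[0,0,0],"jaw":0.6},{"translation":[0,0,0],"angular":[0,0,0],"jaw":0.6},{"translation":[0,0,0],"angular":[0,0,0],"jaw":0.6},{"translation":[0,0,0],"angular":[0,0,0],"jaw":0.6}]'
python3 - <<'E'
from h import *
import cv2
im=ctrl.get_image("side")[:,:,::-1];cv2.imwrite("pics/c5.png",cv2.resize(im[180:270,240:370],None,fx=5,fy=5,interpolation=cv2.INTER_CUBIC))
print(rel(pw(0,0,56),A),(px("side",[pw(-75+30*np.cos(t),30*np.sin(t),85) for t in (1.57,1.75)])-[240,180])*5)
E
```

```text
t: 5.6
ee_pos: [547.1, 10.9, 112.2]
orientation: [2.375, 2.055, 0.001]
ft_force: [-0.1, -0.4, 0.6]
width: 17.2
grasp_force: 0.0
t: 6.6
ee_pos: [545.6, 11.7, 111.7]
orientation: [-2.376, -2.056, -0.0]
ft_force: [-0.4, 0.5, -0.1]
width: 52.6
grasp_force: 0.0
(array([-0.1, -0.3, 55.7]), array([-0., -0., -0.])) [[512.47 234.33]
 [524.16 234.88]]
```

View pics/c5.png

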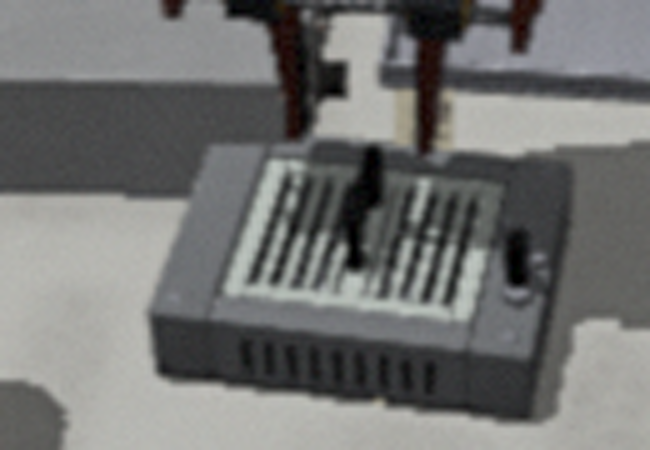

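Tab now along the rim (peg top (516,235), ≈1.62 rad), clear of the panel; fingers straddle the handle (370,150). Descend, grip, then a check before lifting.

```bash
python3 -m creep '[{"translation":[0,0,25],"angular":[0,0,0],"jaw":0.6},{"translation":[0,0,45],"angular":[0,0,0],"jaw":0.6},{"translation":[0,0,56],"angular":[0,0,0],"jaw":0.6},{"translation":[0,0,56],"angular":[0,0,0],"jaw":0},{"translation":[0,0,56],"angular":[0,0,0],"jaw":0},{"translation":[0,0,56],"angular":[0,0,0],"jaw":0},{"translation":[0,0,56],"angular":[0,0,0],"jaw":0},{"translation":[0,0,56],"angular":[0,0,0],"jaw":0}]'
python3 -m creep '[{"translation":[0,0,0],"angular":[0,0,0],"jaw":0},{"translation":[0,0,-3],"angular":[0,0,0],"jaw":0},{"translation":[0,0,-8],"angular":[0,0,0],"jaw":0},{"translation":[0,0,-15],"angular":[0,0,0],"jaw":0},{"translation":[0,0,-25],"angular":[0,0,0],"jaw":0},{"translation":[0,0,-45],"angular":[0,0,0],"jaw":0},{"translation":[0,0,-65],"angular":[0,0,0],"jaw":0},{"translation":[0,0,-80],"angular":[0,0,0],"jaw":0}]'
python3 - <<'E'
from h import *
import cv2
im=ctrl.get_image("side")[:,:,::-1];cv2.imwrite("pics/c6.png",cv2.resize(im[130:270,240:400],None,fx=4,fy=4,interpolation=cv2.INTER_CUBIC))
print(ctrl.get_obs()["width"],ctrl.get_obs()["grasp_force"])
t=np.array([451.5,-239.2])
print(rel(np.r_[t,136],np.radians(-4.5)))
E
```

```text
t: 7.65
ee_pos: [545.9, 11.8, 56.0]
orientation: [2.375, 2.055, 0.001]
ft_force: [0.8, 0.2, 2.2]
width: 9.0
grasp_force: 30.0
t: 8.65
ee_pos: [545.8, 11.8, 137.0]
orientation: [2.375, 2.056, 0.001]
ft_force: [0.1, 0.3, -2.0]
width: 9.0
grasp_force: 30.0
8.86327271775021 29.99914526939392
(array([-262. ,  -58.4,    2.3]), array([ 0.  , -0.  , -0.07]))
```

View pics/c6.png

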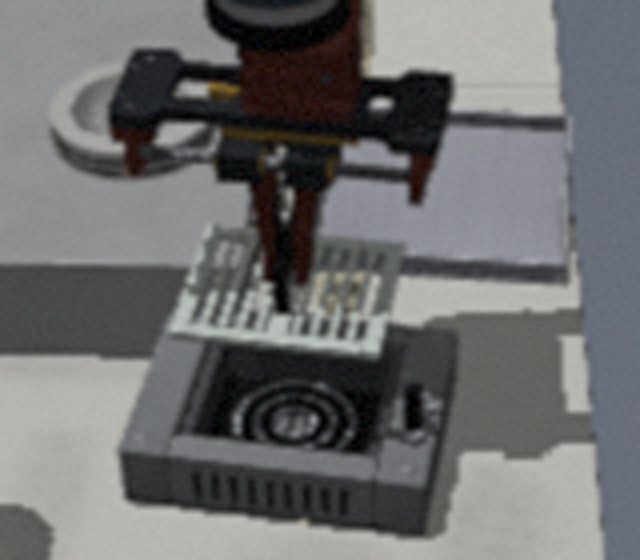

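Panel is out level in the gripper, recess empty, tab still aside. Move back from the hotplate and over to the tray.

```bash
python3 -m creep '[{"translation":[-8,-20,0],"angular":[0,0,0],"jaw":0},{"translation":[-28,-42,0],"angular":[0,0,0],"jaw":0},{"translation":[-60,-55,0],"angular":[0,0,-0.02],"jaw":0},{"translation":[-100,-58,0],"angular":[0,0,-0.04],"jaw":0},{"translation":[-145,-58,0],"angular":[0,0,-0.06],"jaw":0},{"translation":[-190,-58,0],"angular":[0,0,-0.07],"jaw":0},{"translation":[-230,-58,0],"angular":[0,0,-0.07],"jaw":0},{"translation":[-250,-58,0],"angular":[0,0,-0.07],"jaw":0}]'
python3 -m creep '[{"translation":[-8,0,0],"angular":[0,0,0],"jaw":0},{"translation":[-12,0,10],"angular":[0,0,0],"jaw":0},{"translation":[-12,0,25],"angular":[0,0,0],"jaw":0},{"translation":[-12,0,45],"angular":[0,0,0],"jaw":0},{"translation":[-12,0,60],"angular":[0,0,0],"jaw":0},{"translation":[-12,0,70],"angular":[0,0,0],"jaw":0},{"translation":[-12,0,70],"angular":[0,0,0],"jaw":0},{"translation":[-12,0,70],"angular":[0,0,0],"jaw":0}]'
python3 - <<'E'
from h import *
import cv2
im=ctrl.get_image("side")[:,:,::-1];cv2.imwrite("pics/c7.png",cv2.resize(im[110:250,270:430],None,fx=4,fy=4,interpolation=cv2.INTER_CUBIC))
print(rel(np.array([451.5,-239.2,20]),np.radians(-4.5)))
E
```

```text
t: 9.7
ee_pos: [451.9, -229.2, 135.6]
orientation: [2.304, 2.136, -0.0]
ft_force: [0.8, 0.1, -1.7]
width: 9.2
grasp_force: 30.0
t: 10.7
ee_pos: [451.8, -239.4, 66.0]
orientation: [2.302, 2.138, 0.0]
ft_force: [0.4, -1.3, -0.5]
width: 8.8
grasp_force: 30.0
(array([ 0.3, -0.5, 46.2]), array([0.  , 0.  , 0.01]))
```

View pics/c7.png

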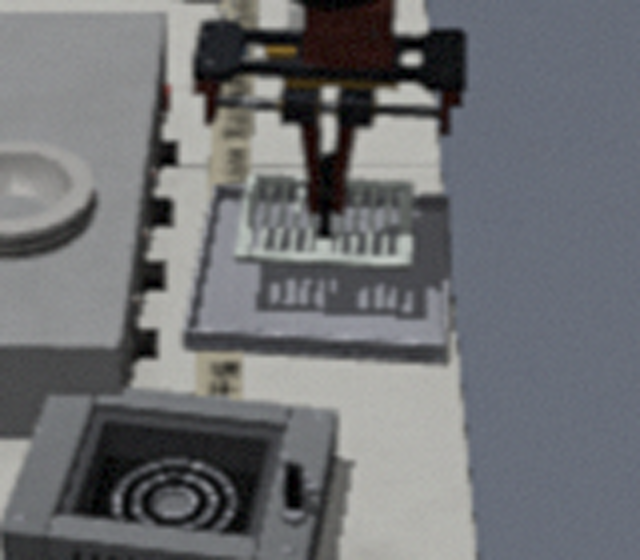

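Panel hovers level over the tray's middle. Lower gently.

```bash
python3 -m creep '[{"translation":[0,0,15],"angular":[0,0,0],"jaw":0},{"translation":[0,0,27],"angular":[0,0,0],"jaw":0},{"translation":[0,0,35],"angular":[0,0,0],"jaw":0},{"translation":[0,0,40],"angular":[0,0,0],"jaw":0},{"translation":[0,0,43],"angular":[0,0,0],"jaw":0},{"translation":[0,0,44.5],"angular":[0,0,0],"jaw":0},{"translation":[0,0,45.5],"angular":[0,0,0],"jaw":0},{"translation":[0,0,45.5],"angular":[0,0,0],"jaw":0}]'
```

```text
t: 11.75
ee_pos: [451.6, -239.4, 20.3]
orientation: [2.302, 2.138, 0.0]
ft_force: [0.2, 0.6, -1.2]
width: 8.6
grasp_force: 30.0
```

```bash
python3 -m creep '[{"translation":[0,0,0.5],"angular":[0,0,0],"jaw":0},{"translation":[0,0,0.8],"angular":[0,0,0],"jaw":0},{"translation":[0,0,0.8],"angular":[0,0,0],"jaw":0.4},{"translation":[0,0,0.8],"angular":[0,0,0],"jaw":0.4},{"translation":[0,0,0.8],"angular":[0,0,0],"jaw":0.4},{"translation":[0,0,0.8],"angular":[0,0,0],"jaw":0.4},{"translation":[0,0,0.8],"angular":[0,0,0],"jaw":0.4},{"translation":[0,0,0.8],"angular":[0,0,0],"jaw":0.4}]'
python3 -m creep '[{"translation":[0,0,-10],"angular":[0,0,0],"jaw":0.4},{"translation":[0,0,-25],"angular":[0,0,0],"jaw":0.4},{"translation":[0,0,-50],"angular":[0,0,0],"jaw":0.4},{"translation":[0,0,-80],"angular":[0,0,0],"jaw":0.4},{"translation":[0,0,-110],"angular":[0,0,0],"jaw":0.4},{"translation":[0,0,-140],"angular":[0,0,0],"jaw":0.4},{"translation":[0,0,-150],"angular":[0,0,0],"jaw":0.4},{"translation":[0,0,-150],"angular":[0,0,0],"jaw":0.4}]'
python3 - <<'E'
from h import *
import cv2
im=ctrl.get_image("side")[:,:,::-1];cv2.imwrite("pics/c8.png",cv2.resize(im[130:260,260:420],None,fx=4,fy=4,interpolation=cv2.INTER_CUBIC))
E
```

```text
t: 12.75
ee_pos: [451.5, -239.3, 19.4]
orientation: [-2.302, -2.138, 0.0]
ft_force: [-0.1, -0.7, 0.1]
width: 35.3
grasp_force: 0.0
t: 13.75
ee_pos: [451.7, -239.5, 170.1]
orientation: [2.301, 2.137, 0.001]
ft_force: [-0.4, -0.1, -0.1]
width: 35.1
grasp_force: 0.0
```

View pics/c8.png

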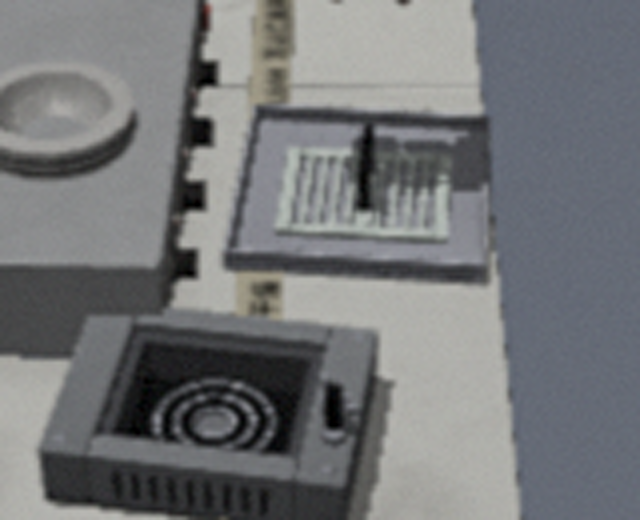

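The slotted panel lies flat inside the tray (centre near (363,195)), the tab is aside at (335,405), and the gripper is clear.

```bash
python3 -c "
from workcell import ctrl
print(ctrl.close_job())"
```

```text
the job is handed in; nothing more can be done
None
```

I swung the tab fully aside (about 1.6 rad), lifted out the slotted panel and set it flat in the drip tray, left the solid panel untouched, and handed the job in at about 14 s; the verdict was not shown.

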